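# Close the polishing-wheel guard gate on its drop latch

## Task

Shut the yellow gate of the polishing-wheel guard and latch it: lift the drop bar by its red knob, carry it over the striker as the gate closes against its spring buffer, feel for the back of the keeper without ramming the gate or bar against it (about 20 N is plenty), and let the bar right down into the keeper's notch so that it lies level and holds the gate when you let go. Leave everything else on the bench where it is.

Things in the scene. Friction and masses are not known exactly. Their poses are not given: they have to be found in the camera images.
- guard: Fixed see-through wheel guard, an open-topped pen 260 x 330 mm, 180 mm high, clear panels on aluminium posts; a red polishing motor stands on its +y side, its 150 mm buff inside (top at 200 mm). Origin on the bench, middle of the gate opening; x points into the guard, square to the closed gate, y to the hinge post, z up. The latch post is centred at y = -150 mm, front face at x = -15 mm.
- hinge_foot (a point): The vertical hinge line of the gate at bench height, 130 mm to +y of the guard's origin. The gate swings about this line.
- gate (a joint): Gate angle, rad: 0 = closed with the keeper at its mark; grows as the gate opens towards the robot (clockwise from above); range -0.08 to 0.9. Turning it takes about 0.5 N at the knob; it stays where it is left, until it meets the spring buffer at about 0.06.
- gate_leaf: Yellow-framed clear gate leaf, 252 mm wide, 16 mm thick, from 30 to 180 mm above the bench, about 1 kg; it carries the latch bar. Origin on the hinge line at bench height; -y runs along the leaf to its free edge, +x is square to the leaf, the way it closes.
- latch (a joint): Angle of the drop latch bar, rad: 0 = level, fully down on the floor of the keeper's notch; grows as its free end is lifted; from -0.04 (lower stop: hanging, gate open) to 0.18 (upper stop). It turns freely about latch_pivot, on an axis square to the leaf, and falls by its own weight (about 0.3 kg). It clears the striker at 0.11 and more.
- latch_pivot (a point): Pivot of the latch bar: 35 mm out from the leaf's middle plane (robot side), 80 mm from the hinge line, 165 mm high. The bar is flat steel, 8 mm thick (square to the leaf), 20 mm high; it runs from the pivot past the leaf's free edge to 240 mm from the pivot and crosses the keeper 200 mm from the pivot.
- lift_knob (a point): Middle of the red upright lift knob on the bar: cylinder, 22 mm diameter, 35 mm high, on a thin 25 mm stem; 120 mm from the pivot along the bar, 52.5 mm above the bar's middle line, 218 mm above the bench with the bar level. Free all round, above the gate's top edge. A pinch square to the leaf lets it turn between the pads as the bar lifts.
- keeper_mark (a point): Nominal middle of the keeper's notch floor: 35 mm in front of the closed gate's plane, 150 mm to -y of the guard's origin, 155 mm high, 280 mm from the hinge line. The dark steel keeper sits on slotted screw holes: its real place is up to 10 mm further in or out along the guard's x, different every time and not reported. Feel for it.
- striker_mark (a point): Nominal top of the striker, the keeper's blunt nose on the robot side: 9 mm thick, flat on top, 22 mm above the notch floor; moves with the keeper. Behind it lies the notch, 13 mm wide, open upward, for the 8 mm bar, then a back plate 48 mm high above the notch floor, which stops even a raised bar and marks the gate's full travel. Keeper 24 mm wide.
- buffer_tip (a point): Rubber tip (18 mm diameter) of the spring buffer at rest, 248 mm from the hinge line. It meets the leaf at a gate angle of about 0.06 with 1.2 N, then 0.3 N per mm, and thrusts the gate out unless latched. Seating the gate takes 3 to 12 N at the lift knob against it; past that, at about 15 N, the bar bears on the keeper's back plate.
- compound_brown: Brown polishing compound bar, 100 x 42 x 32 mm, inside the guard; origin under its centre.
- compound_green: Green polishing compound bar, 100 x 42 x 32 mm, on the bench; origin under its centre.
- spare_buff: Cream cloth-coloured buff disc lying flat, 140 mm diameter, 24 mm thick; origin under its centre.
- brass_knob: Brass door knob waiting to be polished, 52 mm diameter, 58 mm high; origin under its centre.
- paste_jar: Jar of polishing paste with black lid, 64 mm diameter, 70 mm high; origin under its centre.
- brush: Bench brush lying on the bench, about 200 mm long; origin under its middle.
- wrench: Open-ended steel wrench lying on the bench, about 180 mm long; origin under its middle.

How it is judged:
By the outcome, as a careful person would: the job done as asked, in the order asked, and still so for the second after the job is handed in, with the robot touching nothing.
It also fails if it takes over 64 s, if anything falls off the work surface, if the arm or the gripper's body presses on something with over 40 N, if the wrist force passes 120 N, or if a joint passes its speed limit or range.

## Robot

A 7-joint arm with a two-finger parallel gripper is mounted at the origin on the work surface. World frame = base frame: x ahead of the robot, y to its left, z up, the work surface at z = 0. Lengths are in m, angles in rad, forces in N, time in s.
With the tool pointing down it reaches from about 0.425 to 0.925 m from the base axis. Payload 6.8 kg.
Tool frame: the origin (TCP) lies midway between the tips of the shut fingers; the grasp point (between the pads) lies 19 mm behind it; x points along the fingers, y is the direction in which the jaws open and shut, and the axes are right-handed (so a half turn about x gives the same grasp; the last joint's range is limited). The gripper opens to 85 mm and grips with 20 to 120 N. Pads are 22 mm wide; open, the fingers measure 114 mm over their backs; the gripper's body (76 mm by 85 mm) begins 54 mm behind the grasp point. The pads swing forward as they close: fully open they stand 13 mm farther back than shut.
Start: joints at [1.238, 0.477, 0.022, 1.555, -0.011, 1.109, -0.083], TCP at [0.15, -0.658, 0.231] pointing down, gripper open.
Joint ranges: [-2.96, 2.96], [-0.34, 2.1], [-1.41, 1.46], [0.24, 2.44], [-1.37, 4.51], [0.17, 1.92], [-2.96, 2.96]. Speed limits (rad/s): [2.39, 2.39, 3.14, 3.14, 3.14, 3.14, 3.14].

## Interface

Orientations are given as a unit quaternion [x, y, z, w].
In Python, from cell import get_state, camera, get_calibration, close_job gives the robot as it stands.
- The arm moves only by the tool arm_command, never from a script. Its argument "targets" is a list of rows, each an object with "fingers": the finger opening in mm, from 0 to 85.4; "slide": the shift along the tool's x, y, z in mm, a list of three; "turn": the turn, a rotation vector about the tool's x, y, z in rad, a list of three. A call has 1 to 20 rows; each row is the pose to reach, as a shift and turn from the pose commanded when the call began, along the tool's axes at that moment; what a row does not reach only later rows make up. A row lasts 1/8 s, in which the tool goes at most 62.5 mm and 10.7 degrees, less where a joint would pass 70% of its speed; a pose out of reach is approached as far as the arm can. A call with a gripper value outside its range is refused whole. The fingers move at their own pace and stop on an object; "newtons" is the grip in N (left out, the last holds). Time passes only in rows, so rows that repeat a pose let the fingers close. It gives the time, the measured TCP pose, the force and the opening at its end, in the units of the state.
- get_state(): the state, without advancing time (a new reading comes with each control period).
- camera(name): name is "side" or "top"; returns (picture, depth): 420x560x3 uint8, blue, green, red; 420x560 float32, m along the optical axis (not along the pixel's ray), 0 where there is no reading.
- get_calibration(name): a dict with "intrinsics" (3x3 intrinsics, pixels), "R" (3x3) and "t" (3): a world point X has camera coordinates R X + t. Camera axes: x right, y down, z forward; pixel columns grow to the right and rows downward; lengths in m; the calibration is good to about 2 mm. A picture is of the moment at which its call begins. get_calibration takes no time and is no camera call.
- close_job(): hands the job in, once; it reports no verdict.
The state is a dict: "time_s": time; "joints": joint angles; "qd": joint speeds; "joint_efforts": joint torques, N m; "eef_pos": TCP position; "eef_rot": TCP orientation; "wrist_force": force on the tool from outside, world axes, zero at the start; "ft_torque": the same for the moment, N m; "finger_gap": finger opening in m.
Only numpy, scipy, OpenCV 4.12 (cv2) and the standard library are available. Lean on these libraries where they do the work, as an engineer would, in place of code of your own. Each camera call takes 0.05 s, during which the arm holds its last target. There are 200 camera calls.

## Working session

There is one attempt and no reset: what is moved stays moved. The work goes in short steps, Python scripts to look and compute and a tool call to move; the robot and the scene stay as the last step left them, time stands still between calls to the robot, and variables do not carry over. Pictures are saved under pics/ and viewed, about 8 in all and at most 12, crops included, and the job is handed in when it is done.

Besides the shell and the picture viewer there is one more tool, called by a JSON object that holds its "api" and its "payload". arm_command: Moves the arm, as the interface text tells. Its arguments: {"type":"object","properties":{"targets":{"type":"array"},"newtons":{"type":"number"}},"required":["targets"]}

```bash
mkdir -p pics; ls
python3 - <<'E'
from cell import *
import cv2,numpy as np
s=get_state();print(s)
for n in("top","side"):
    p,d=camera(n);cv2.imwrite(f"pics/{n}0.png",p);np.save(f"pics/{n}0.npy",d)
    c=get_calibration(n);print(n,c["intrinsics"],c["R"],c["t"])
E
```

```text
pics
{'time_s': 0.0, 'joints': array([ 1.2379342 ,  0.47783585,  0.02234378,  1.55643322, -0.01148939,
        1.10931129, -0.08310168]), 'qd': array([ 4.29397592e-04,  4.05770788e-05, -4.02270104e-04, -3.60696621e-04,
        3.47597484e-04,  7.66362778e-04,  2.28357806e-03]), 'joint_efforts': array([ 6.92622743e-04, -5.96452117e+01,  1.60786740e+00, -2.81192029e+01,
        1.23925356e-02,  9.30491136e-03,  9.73416803e-06]), 'eef_pos': array([ 0.15028941, -0.65745264,  0.23030953]), 'eef_rot': array([-0.70251869, -0.07995081,  0.70277157, -0.07866056]), 'wrist_force': array([ 0.26641315, -0.62918305, -0.74890257]), 'ft_torque': array([-0.01556233,  0.01350494, -0.0405191 ]), 'finger_gap': 0.08547357338534435}
top [[385.65584681   0.         282.7400331 ]
 [  0.         385.65584681 207.8344452 ]
 [  0.           0.           1.        ]] [[ 0.02772999 -0.99954293 -0.01204085]
 [-0.99639045 -0.02667172 -0.08058965]
 [ 0.08023167  0.01423214 -0.99667463]] [0.00450868 0.5240589  1.12047183]
side [[490.03680119   0.         279.46182043]
 [  0.         490.03680119 204.49799977]
 [  0.           0.           1.        ]] [[-0.97007451 -0.24277172 -0.00416391]
 [-0.133631    0.54812791 -0.82565038]
 [ 0.20272692 -0.80038596 -0.56416674]] [0.52005223 0.19983731 1.45417066]
```

View pics/top0.png

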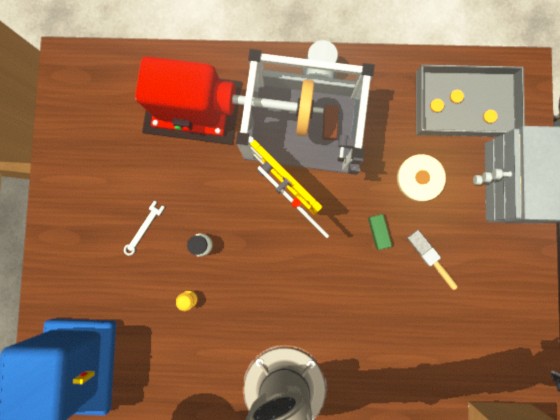

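View pics/side0.png

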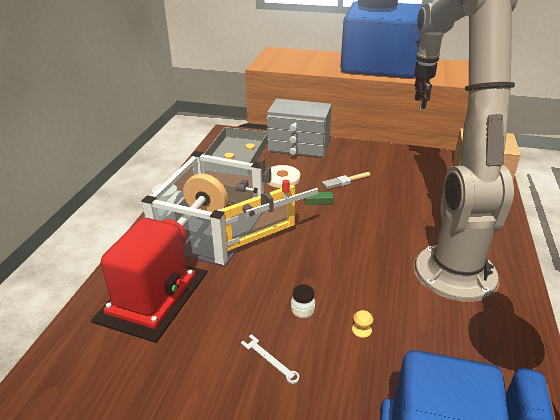

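The top view shows the guard at the upper middle, the gate open from the hinge near (252,141) to its free edge near (320,210), and the red knob near (297,203). In the side view the knob is near (286,186). Next I'll crop in and measure.

```bash
cat > h.py <<'E'
from cell import *
import cv2,numpy as np
C={n:get_calibration(n) for n in("top","side")}
def ray(n,u,v):
    c=C[n];R=np.array(c["R"]);o=-R.T@c["t"];return o,R.T@np.linalg.solve(c["intrinsics"],[u,v,1.])
def onz(n,u,v,z):
    o,d=ray(n,u,v);return o+d*(z-o[2])/d[2]
def tri(a,b):
    (o,d),(p,e)=ray("top",*a),ray("side",*b)
    s=np.linalg.lstsq(np.c_[d,-e],p-o,rcond=None)[0];A=o+d*s[0];B=p+e*s[1];return (A+B)/2,np.linalg.norm(A-B)
def proj(n,X):
    c=C[n];q=c["intrinsics"]@(np.array(c["R"])@X+c["t"]);return q[:2]/q[2]
def redc(p,box):
    x0,y0,x1,y1=box;h=cv2.cvtColor(p[y0:y1,x0:x1],cv2.COLOR_BGR2HSV)
    m=(((h[...,0]<6)|(h[...,0]>174))&(h[...,1]>190)&(h[...,2]>90)).astype(np.uint8)
    n,l,s,c=cv2.connectedComponentsWithStats(m);return [(c[i]+[x0,y0],s[i]) for i in range(1,n) if s[i,4]>8]
E
python3 - <<'E'
from h import *
t=cv2.imread("pics/top0.png");s=cv2.imread("pics/side0.png")
a=redc(t,(270,180,330,240));b=redc(s,(260,165,310,210));print(a,b)
print(tri(a[0][0],b[0][0]))
h=cv2.cvtColor(t[120:230,230:340],cv2.COLOR_BGR2HSV)
m=((h[...,0]>22)&(h[...,0]<34)&(h[...,1]>200)&(h[...,2]>150)).astype(np.uint8)
v,u=np.nonzero(m);r=cv2.minAreaRect(np.c_[u,v].astype(np.float32));B=cv2.boxPoints(r)+[230,120]
print(B,[onz("top",*q,.18).round(3) for q in B])
k=cv2.resize(t[40:240,230:390],None,fx=3,fy=3,interpolation=2);k2=cv2.resize(s[140:270,130:360],None,fx=3,fy=3,interpolation=2)
cv2.imwrite("pics/ct.png",k);cv2.imwrite("pics/cs.png",k2)
E
```

```text
[] [(array([284.92857143, 185.54761905]), array([23, 15,  6, 13, 42], dtype=int32))]Traceback (most recent call last):
  File "<stdin>", line 4, in <module>
IndexError: list index out of range
```

```bash
sed -i 's/>190)/>150)/; s/<6)/<9)/; s/>174)/>170)/; s/>8\]/>4]/' h.py
python3 - <<'E'
from h import *
t=cv2.imread("pics/top0.png");s=cv2.imread("pics/side0.png")
k=cv2.resize(t[40:240,230:390],None,fx=3,fy=3,interpolation=2);k2=cv2.resize(s[140:270,130:360],None,fx=3,fy=3,interpolation=2)
cv2.imwrite("pics/ct.png",k);cv2.imwrite("pics/cs.png",k2)
h=cv2.cvtColor(t[120:230,230:340],cv2.COLOR_BGR2HSV)
print(h[76:90,60:74,0]); print(h[76:90,60:74,1])
m=((h[...,0]>22)&(h[...,0]<34)&(h[...,1]>200)&(h[...,2]>150)).astype(np.uint8)
v,u=np.nonzero(m);r=cv2.minAreaRect(np.c_[u,v].astype(np.float32));B=cv2.boxPoints(r)+[230,120]
print(B,[onz("top",*q,.18).round(3) for q in B])
a=redc(t,(270,180,330,240));b=redc(s,(260,165,310,210));print(a,b)
if a: print(tri(a[0][0],b[0][0]))
E
```

```text
[[15 12 13 13 16 20 23 27 26 25 24 23 24 28]
 [30 14 12 12 12 13 19 25 28 29 28 26 23 24]
 [34 30 13  7  6  7  9 14 24 29 30 29 26 24]
 [34 33 13  4  5  6  6  8 13 24 29 30 29 28]
 [33 27 10  4  6  6  5  5  7 13 24 29 30 29]
 [18 13  5  4  6  5  6  6  6  7 15 26 29 30]
 [12  6  4  6  6  6  6  6  6  7 10 20 26 29]
 [12  6  5  6  6  6  6  6  6  7  7 14 21 26]
 [13  8  6  6  6  6  6  6  6  6  8 12 16 21]
 [12 10  7  6  6  6  6  5  4  5  9 12 13 16]
 [12 12  9  7  6  5  4  4  6 11 12 12 12 13]
 [13 12 11 11  9  8  6 18 26 32 24 13 11 12]
 [13 12 12 12 11 11 11 22 34 36 36 27 16 11]
 [12 12 12 12 13 12 13 14 26 33 34 36 30 16]]
[[ 60 145 178 186 202 255 255 255 255 255 255 255 255 255]
 [ 14  58 139 177 191 209 255 255 255 255 255 255 255 255]
 [  8  14  67 173 226 240 255 255 255 255 255 255 255 255]
 [  8   9  47 150 231 255 255 255 255 255 255 255 255 255]
 [ 13  10  69 164 246 255 255 255 255 255 255 255 255 255]
 [ 47  56 132 209 255 255 255 255 255 255 255 255 255 255]
 [124 134 198 248 255 255 255 255 255 255 255 255 255 255]
 [177 201 239 255 255 255 255 255 255 255 228 221 255 255]
 [186 206 250 255 255 255 255 255 250 236 210 183 199 255]
 [179 191 232 253 255 255 255 233 216 197 187 178 180 201]
 [176 179 197 229 242 241 218 157 109  71 109 168 181 185]
 [182 183 183 194 198 207 133  43  17  16  35  86 154 177]
 [183 178 180 188 177 174 119  38  15  10  15  21  63 142]
 [182 173 179 173 183 180 160  88  31  13   8  10  18  64]]
[[246.54818726 147.52360916]
 [254.46781158 139.47625351]
 [322.51554871 206.44387817]
 [314.59592438 214.4912262 ]] [array([0.665, 0.114, 0.18 ]), array([0.686, 0.095, 0.18 ]), array([ 0.517, -0.085,  0.18 ]), array([ 0.496, -0.065,  0.18 ])]
[(array([295.43548387, 202.58064516]), array([21, 18, 10, 10, 62], dtype=int32))] [(array([285.37931034, 185.7816092 ]), array([22, 15,  8, 13, 87], dtype=int32))]
(array([ 0.52139906, -0.01491113,  0.21492149]), np.float64(0.0010762956711220424))
```

View pics/ct.png

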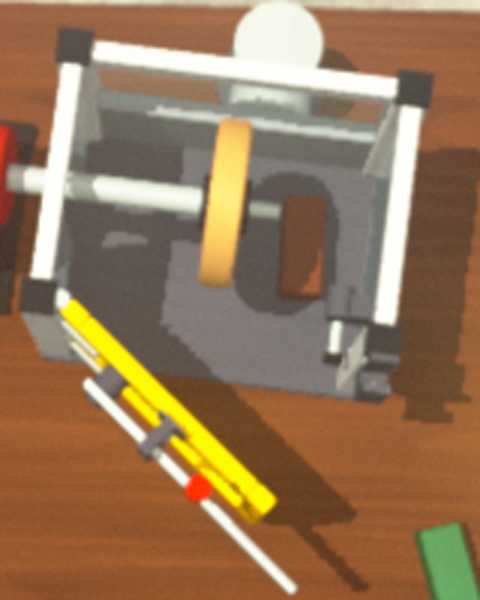

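View pics/cs.png

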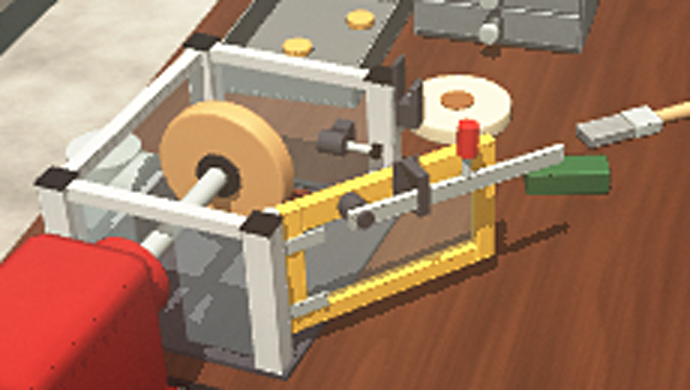

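The crops show the guard's four black caps at (76,47), (415,90), (40,295) and (383,342) in the top crop. The keeper is near (365,370), in front of the latch post. The bar hangs free with the knob at (198,488). Next I'll work out the guard frame.

Run:
```python
from h import *
P=[onz("top",230+u/3,40+v/3,.18)[:2] for u,v in[(76,47),(415,90),(40,295),(383,342)]]
bl,br,fh,fl=P;print(np.round(P,4))
for a,b in[(bl,br),(fh,fl),(bl,fh),(br,fl)]:
    d=a-b;print(np.linalg.norm(d).round(4),np.degrees(np.arctan2(d[1],d[0])).round(2))
# fit guard frame
L=np.array([[.230,.15],[.230,-.15],[0,.15],[0,-.15]]);Pm=np.array(P)
A=(L-L.mean(0)).T@(Pm-Pm.mean(0));yaw=np.arctan2(A[0,1]-A[1,0],A[0,0]+A[1,1])
R=np.array([[np.cos(yaw),-np.sin(yaw)],[np.sin(yaw),np.cos(yaw)]]);o=Pm.mean(0)-R@L.mean(0)
print("yaw",np.degrees(yaw),"o",o,"res",(Pm-(L@R.T+o)).round(4))
H=R@[0,.13]+o;print("hinge",H)
K=np.array([.5214,-.0149]);k=R.T@(K-H);print("knob in guard@hinge",k,np.linalg.norm(k))
g=np.arctan2(-.2020,-.035)-np.arctan2(k[1],k[0]);print("gate",g)
for w in [(296,202.5)]:
  for z in(.2127,.23): print(onz("top",*w,z))
for n,w in[("bar tip",(230+293/3,40+588/3))]: 
  t=R.T@(onz("top",*w,.16)[:2]-H);print(n,t,np.linalg.norm(t),np.hypot(.32,.035), np.arctan2(-.32,-.035)-np.arctan2(t[1],t[0]))
# leaf top back edge corner
for w in[(68,305),(275,500)]:
  t=R.T@(onz("top",230+w[0]/3,40+w[1]/3,.18)[:2]-H);print(t)
print(redc.__name__)
for g2 in(0,.06,.3):
  rr=np.array([[np.cos(-g2),-np.sin(-g2)],[np.sin(-g2),np.cos(-g2)]]);print(g2,H+R@rr@[-.035,-.2])
```

```text
[[ 0.9109  0.0998]
 [ 0.8785 -0.1973]
 [ 0.6886  0.1235]
 [ 0.6549 -0.1721]]
0.2988 83.78
0.2975 83.49
0.2235 -6.08
0.2251 -6.41
yaw -6.321113547067656 o [ 0.6689207  -0.02386852] res [[-0.0031 -0.0001]
 [-0.0025  0.001 ]
 [ 0.0032 -0.0017]
 [ 0.0025  0.0008]]
hinge [0.68323377 0.10534113]
knob in guard@hinge [-0.14761128 -0.13732811] 0.20161374134579993
gate 0.6499074748278033
[ 0.52237902 -0.01624351  0.2127    ]
[ 0.52072944 -0.01590017  0.23      ]
bar tip [-0.21625658 -0.23166734] 0.3169174434525352 0.32190837205639744 0.6420648957973785
[-0.00208143 -0.00660385]
[-0.14496017 -0.20497199]
redc
0 [ 0.62642644 -0.08958944]
0.06 [ 0.61483985 -0.08583227]
0.3 [ 0.57135773 -0.06409544]
```

```bash
cat >> h.py <<'E'
from scipy.spatial.transform import Rotation as Ro
YAW=np.radians(-6.32);o0=np.array([.6712,-.0242]) # guard frame (front posts weighted)
R2=lambda a:np.array([[np.cos(a),-np.sin(a)],[np.sin(a),np.cos(a)]])
H=o0+R2(YAW)@[0,.13]
def knob(g,th):
    al=.12*np.cos(th)-.0525*np.sin(th);up=.12*np.sin(th)+.0525*np.cos(th)
    return np.r_[H+R2(YAW-g)@[-.035,-.08-al],.165+up]
def where(p):  # knob position -> gate angle
    k=R2(YAW).T@(np.array(p[:2])-H);return np.arctan2(-.2,-.035)-np.arctan2(k[1],k[0]),np.hypot(*k)
def rel(P,n,s=None,sign=1,R0=None,P0=None):
    """slide/turn to put TCP at P, tool down, jaw axis at yaw n"""
    s=s or get_state();R0=Ro.from_quat(s["eef_rot"]) if R0 is None else R0;P0=s["eef_pos"] if P0 is None else P0
    y=sign*np.array([np.cos(n),np.sin(n),0]);x=np.array([0,0,-1.]);Rt=Ro.from_matrix(np.c_[x,y,np.cross(x,y)])
    return (1000*R0.inv().apply(P-P0)).round(1),(R0.inv()*Rt).as_rotvec().round(3)
E
python3 - <<'E'
from h import *
s=get_state();print(Ro.from_quat(s["eef_rot"]).as_matrix().round(3))
print(where([.5214,-.0149]));g=where([.5214,-.0149])[0]
print(knob(g,-.04),knob(0,0),knob(0,.14),"hinge",H)
for sg in(1,-1):print(rel(np.array([.5214,-.0155,.30]),YAW-g,s,sg))
print(rel(np.array([.42,-.38,.30]),YAW-g,s))
E
```

```text
[[-0.     0.223 -0.975]
 [ 0.002 -0.975 -0.223]
 [-1.    -0.002  0.   ]]
(np.float64(0.6562340502559882), np.float64(0.20325026488923498))
[ 0.52018057 -0.01621872  0.21265929] [ 0.62870702 -0.08992174  0.2175    ] [ 0.62964272 -0.0814733   0.23373151] hinge [0.68551056 0.10500994]
(array([ -68.7, -543.3, -504.8]), array([-0.58 , -0.   ,  0.002]))
(array([ -68.7, -543.3, -504.8]), array([2.562e+00, 2.000e-03, 1.000e-03]))
(array([ -69.3, -210.5, -324.7]), array([-0.58 , -0.   ,  0.002]))
```

{"api": "arm_command", "payload": {"targets": [{"fingers": 85, "slide": [-60, -60, -90], "turn": [-0.1, 0, 0]}, {"fingers": 85, "slide": [-70, -110, -170], "turn": [-0.2, 0, 0]}, {"fingers": 85, "slide": [-70, -160, -250], "turn": [-0.3, 0, 0]}, {"fingers": 85, "slide": [-70, -210, -325], "turn": [-0.4, 0, 0]}, {"fingers": 85, "slide": [-70, -210, -325], "turn": [-0.5, 0, 0]}, {"fingers": 85, "slide": [-70, -270, -355], "turn": [-0.58, 0, 0]}, {"fingers": 85, "slide": [-70, -330, -390], "turn": [-0.58, 0, 0]}, {"fingers": 85, "slide": [-69, -390, -420], "turn": [-0.58, 0, 0]}, {"fingers": 85, "slide": [-69, -450, -455], "turn": [-0.58, 0, 0]}, {"fingers": 85, "slide": [-69, -500, -480], "turn": [-0.58, 0, 0]}, {"fingers": 85, "slide": [-69, -543, -505], "turn": [-0.58, 0, 0]}, {"fingers": 85, "slide": [-69, -543, -505], "turn": [-0.58, 0, 0]}, {"fingers": 85, "slide": [-69, -543, -505], "turn": [-0.58, 0, 0]}, {"fingers": 85, "slide": [-69, -543, -505], "turn": [-0.58, 0, 0]}, {"fingers": 85, "slide": [-69, -543, -505], "turn": [-0.58, 0, 0]}]}}

```text
time_s: 1.98
eef_pos: [0.5213, -0.0178, 0.2999]
eef_rot: [-0.65, -0.276, 0.651, -0.276]
wrist_force: [-0.3, -0.9, -0.5]
finger_gap: 0.085
```

Run:
```python
from h import *
s=get_state();print(s["time_s"],s["eef_pos"],s["joints"].round(2),s["wrist_force"],Ro.from_quat(s["eef_rot"]).as_matrix().round(3))
p,d=camera("side");t,_=camera("top");b=redc(p,(260,165,310,210));print(b)
k=cv2.resize(p[60:240,180:400],None,fx=3,fy=3,interpolation=2);cv2.imwrite("pics/s1.png",k)
g=where([.5214,-.0155])[0]
print(rel(np.array([.5214,-.0155,.196]),YAW-g,s))
```

```text
1.975 [ 0.52130632 -0.01782791  0.29993914] [ 0.36  0.2  -0.51  1.81  0.11  1.16 -0.95] [-0.30084175 -0.94942995 -0.48147011] [[-0.001  0.719 -0.695]
 [-0.001 -0.695 -0.719]
 [-1.    -0.     0.001]]
[(array([285.37931034, 185.7816092 ]), array([22, 15,  8, 13, 87], dtype=int32))]
(array([103.9,  -1.5,  -1.9]), array([-0.004,  0.001,  0.   ]))
```

View pics/s1.png

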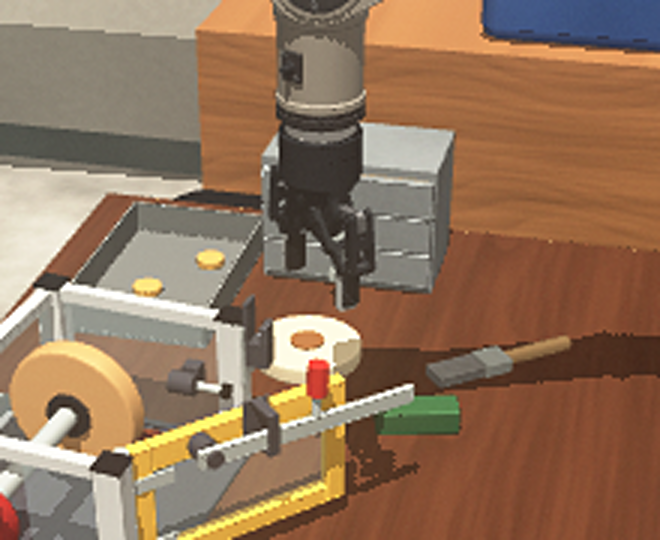

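The gripper stands above the knob, at (317,378) in the crop, with its jaws square to the leaf. I'll go down and grip.

{"api": "arm_command", "payload": {"targets": [{"fingers": 85, "slide": [25, -1.5, -2], "turn": [0, 0, 0]}, {"fingers": 85, "slide": [50, -1.5, -2], "turn": [0, 0, 0]}, {"fingers": 85, "slide": [75, -1.5, -2], "turn": [0, 0, 0]}, {"fingers": 85, "slide": [95, -1.5, -2], "turn": [0, 0, 0]}, {"fingers": 85, "slide": [105, -1.5, -2], "turn": [0, 0, 0]}, {"fingers": 85, "slide": [105, -1.5, -2], "turn": [0, 0, 0]}, {"fingers": 40, "slide": [105, -1.5, -2], "turn": [0, 0, 0]}, {"fingers": 40, "slide": [105, -1.5, -2], "turn": [0, 0, 0]}, {"fingers": 10, "slide": [105, -1.5, -2], "turn": [0, 0, 0]}, {"fingers": 10, "slide": [105, -1.5, -2], "turn": [0, 0, 0]}, {"fingers": 10, "slide": [105, -1.5, -2], "turn": [0, 0, 0]}, {"fingers": 10, "slide": [105, -1.5, -2], "turn": [0, 0, 0]}, {"fingers": 10, "slide": [105, -1.5, -2], "turn": [0, 0, 0]}], "newtons": 30}}

```text
time_s: 3.7
eef_pos: [0.5224, -0.0137, 0.1958]
eef_rot: [0.651, 0.277, -0.65, 0.277]
wrist_force: [-2.1, 0.0, 4.9]
finger_gap: 0.0212
```

Run:
```python
from h import *
s=get_state();print(s["time_s"],s["eef_pos"],s["wrist_force"],s["finger_gap"])
p,d=camera("side");b=redc(p,(260,165,310,210));print(b)
k=cv2.resize(p[120:240,200:360],None,fx=4,fy=4,interpolation=2);cv2.imwrite("pics/s2.png",k)
```

```text
3.7 [ 0.52237909 -0.0136737   0.19576647] [-2.11267636  0.02752874  4.88586507] 0.021150478776183472
[(array([283.3       , 186.46666667]), array([22, 15,  3, 13, 30], dtype=int32))]
```

View pics/s2.png

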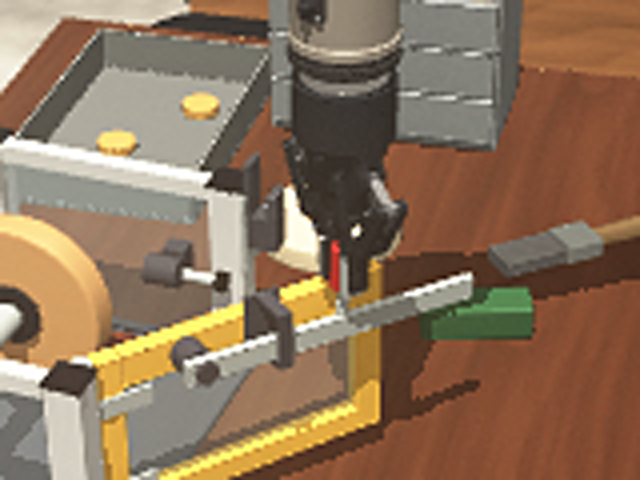

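{"api": "arm_command", "payload": {"targets": [{"fingers": 10, "slide": [-5, 0, -2], "turn": [0, 0, 0]}, {"fingers": 10, "slide": [-10, 0, -4.5], "turn": [0, 0, 0]}, {"fingers": 10, "slide": [-15, 0, -7], "turn": [0, 0, 0]}, {"fingers": 10, "slide": [-19, 0, -9], "turn": [0, 0, 0]}, {"fingers": 10, "slide": [-21, 0, -10.4], "turn": [0, 0, 0]}, {"fingers": 10, "slide": [-21, 0, -10.4], "turn": [0, 0, 0]}, {"fingers": 10, "slide": [-21, 0, -10.4], "turn": [0, 0, 0]}]}}

```text
time_s: 4.62
eef_pos: [0.5292, -0.0061, 0.2162]
eef_rot: [-0.651, -0.277, 0.651, -0.277]
wrist_force: [1.0, 1.8, -5.9]
finger_gap: 0.0211
```

Run:
```python
from h import *
s=get_state();P=s["eef_pos"];print(s["time_s"],P,s["wrist_force"],s["finger_gap"])
g,r=where(P);al=np.sqrt(r*r-.035**2);g=g+np.arctan2(-al,-.035)-np.arctan2(-.2,-.035);print(g,r,al)
off=P-knob(g,.14);print("off",off)
R0=Ro.from_quat(s["eef_rot"])
for q in np.arange(.6,.04,-.05):
    T=knob(q,.14)+off; n=YAW-q
    print(round(q,2),T.round(4),*rel(T,n,s,sign=-1 if (R0.as_matrix()[:,1]@[np.cos(n),np.sin(n),0])<0 else 1))
```

```text
4.625 [ 0.52917496 -0.00613902  0.21623919] [ 0.95921312  1.79223602 -5.8828323 ] 0.021091892155113964
0.658954494668827 0.19181999684338483 0.18859987059644598
off [ 0.00201727  0.00208346 -0.01749232]
0.6 [ 0.5361 -0.0153  0.2162] [-0.  11.3  1.8] [-0.056  0.     0.   ]
0.55 [ 0.5424 -0.0227  0.2162] [-0.  21.   2.7] [-0.106  0.     0.   ]
0.5 [ 0.5491 -0.0298  0.2162] [-0.  30.7  3.2] [-0.156  0.     0.   ]
0.45 [ 0.5561 -0.0365  0.2162] [-0.  40.5  3.2] [-0.206  0.     0.   ]
0.4 [ 0.5635 -0.0429  0.2162] [-0.  50.2  2.7] [-0.256  0.     0.   ]
0.35 [ 0.5711 -0.0489  0.2162] [-0.  59.9  1.8] [-0.306  0.     0.   ]
0.3 [ 0.579  -0.0546  0.2162] [-0.  69.5  0.3] [-0.356  0.     0.   ]
0.25 [ 0.5873 -0.0598  0.2162] [-0.  79.  -1.6] [-0.406  0.     0.   ]
0.2 [ 0.5957 -0.0646  0.2162] [-0.  88.5 -4. ] [-0.456  0.     0.   ]
0.15 [ 0.6044 -0.0689  0.2162] [-0.  97.8 -6.9] [-0.506 -0.     0.   ]
0.1 [ 0.6133 -0.0729  0.2162] [ -0.  106.9 -10.2] [-0.556 -0.     0.   ]
0.05 [ 0.6224 -0.0764  0.2162] [ -0.  115.9 -14. ] [-0.606 -0.     0.   ]
```

{"api": "arm_command", "payload": {"targets": [{"fingers": 10, "slide": [0, 5, 1], "turn": [-0.025, 0, 0]}, {"fingers": 10, "slide": [0, 11.3, 1.8], "turn": [-0.056, 0, 0]}, {"fingers": 10, "slide": [0, 21, 2.7], "turn": [-0.106, 0, 0]}, {"fingers": 10, "slide": [0, 30.7, 3.2], "turn": [-0.156, 0, 0]}, {"fingers": 10, "slide": [0, 40.5, 3.2], "turn": [-0.206, 0, 0]}, {"fingers": 10, "slide": [0, 50.2, 2.7], "turn": [-0.256, 0, 0]}, {"fingers": 10, "slide": [0, 60, 1.8], "turn": [-0.306, 0, 0]}, {"fingers": 10, "slide": [0, 69.5, 0.3], "turn": [-0.356, 0, 0]}, {"fingers": 10, "slide": [0, 79, -1.6], "turn": [-0.406, 0, 0]}, {"fingers": 10, "slide": [0, 88.5, -4], "turn": [-0.456, 0, 0]}, {"fingers": 10, "slide": [0, 94, -5.5], "turn": [-0.486, 0, 0]}, {"fingers": 10, "slide": [0, 97.8, -6.9], "turn": [-0.506, 0, 0]}, {"fingers": 10, "slide": [0, 97.8, -6.9], "turn": [-0.506, 0, 0]}, {"fingers": 10, "slide": [0, 97.8, -6.9], "turn": [-0.506, 0, 0]}, {"fingers": 10, "slide": [0, 97.8, -6.9], "turn": [-0.506, 0, 0]}]}}

```text
time_s: 6.5
eef_pos: [0.6044, -0.0687, 0.2163]
eef_rot: [0.561, 0.431, -0.561, 0.431]
wrist_force: [1.3, 3.0, -6.6]
finger_gap: 0.0213
```

```bash
cat >> h.py <<'E'
def est(s):
    P=s["eef_pos"];k=R2(YAW).T@(P[:2]-H);r=np.hypot(*k);al=np.sqrt(r*r-.035**2);g=np.arctan2(-al,-.035)-np.arctan2(k[1],k[0])
    f=R2(YAW-g).T@s["wrist_force"][:2]
    print("t",s["time_s"],"P",P.round(4),"g",g.round(4),"al",al.round(4),"F leaf x,y,z",f.round(1),s["wrist_force"][2].round(1),"gap",s["finger_gap"].round(4));return g
E
python3 - <<'E'
from h import *
s=get_state();g=est(s);R0=Ro.from_quat(s["eef_rot"])
y=R0.as_matrix()[:,1];print("jaw yaw",np.degrees(np.arctan2(y[1],y[0])),"leaf normal",np.degrees(YAW-g))
p,d=camera("side");k=cv2.resize(p[120:240,200:360],None,fx=4,fy=4,interpolation=2);cv2.imwrite("pics/s3.png",k)
E
```

```text
Traceback (most recent call last):
  File "h.py", line 34, in est
    print("t",s["time_s"],"P",P.round(4),"g",g.round(4),"al",al.round(4),"F leaf x,y,z",f.round(1),s["wrist_force"][2].round(1),"gap",s["finger_gap"].round(4));return g
                                                                                                                                      ^^^^^^^^^^^^^^^^^^^^^
AttributeError: 'float' object has no attribute 'round'
```

```bash
sed -i 's/s\["finger_gap"\].round(4)/round(s["finger_gap"],4)/' h.py
python3 - <<'E'
from h import *
s=get_state();g=est(s);R0=Ro.from_quat(s["eef_rot"])
y=R0.as_matrix()[:,1];print("jaw yaw",np.degrees(np.arctan2(y[1],y[0])),"leaf normal",np.degrees(YAW-g))
p,d=camera("side");k=cv2.resize(p[120:240,200:360],None,fx=4,fy=4,interpolation=2);cv2.imwrite("pics/s3.png",k)
off=s["eef_pos"]-knob(g,.14);sg=1 if y@[np.cos(YAW),np.sin(YAW),0]>0 else -1
for q in np.arange(g-.01,-.07,-.01):print(round(q,3),*rel(knob(q,.14)+off,YAW-q,s,sg))
E
```

```text
t 6.5 P [ 0.6044 -0.0687  0.2163] g 0.1428 al 0.1885 F leaf x,y,z [0.5 3.2] -6.6 gap 0.0213
jaw yaw -14.889777234463264 leaf normal -14.499834617832754
0.133 [0.  1.9 0.3] [-0.017 -0.    -0.   ]
0.123 [0.  3.8 0.6] [-0.027 -0.    -0.   ]
0.113 [0.  5.8 0.9] [-0.037 -0.    -0.   ]
0.103 [0.  7.7 1.2] [-0.047 -0.    -0.   ]
0.093 [0.  9.6 1.4] [-0.057 -0.    -0.   ]
0.083 [ 0.  11.6  1.7] [-0.067 -0.    -0.   ]
0.073 [ 0.  13.5  1.9] [-0.077 -0.    -0.   ]
0.063 [ 0.  15.4  2.1] [-0.087 -0.    -0.   ]
0.053 [ 0.  17.4  2.3] [-0.097 -0.    -0.   ]
0.043 [ 0.  19.3  2.4] [-0.107 -0.    -0.   ]
0.033 [ 0.  21.3  2.5] [-0.117 -0.    -0.   ]
0.023 [ 0.  23.2  2.7] [-0.127 -0.    -0.   ]
0.013 [ 0.  25.1  2.8] [-0.137 -0.    -0.   ]
0.003 [ 0.  27.1  2.8] [-0.147 -0.    -0.   ]
-0.007 [ 0.  29.   2.9] [-0.157 -0.    -0.   ]
-0.017 [ 0.  31.   2.9] [-0.167 -0.    -0.   ]
-0.027 [ 0.  32.9  2.9] [-0.177 -0.    -0.   ]
-0.037 [ 0.  34.9  2.9] [-0.187 -0.    -0.   ]
-0.047 [ 0.  36.8  2.9] [-0.197 -0.    -0.   ]
-0.057 [ 0.  38.8  2.9] [-0.207 -0.    -0.   ]
-0.067 [ 0.  40.7  2.8] [-0.217 -0.    -0.   ]
```

View pics/s3.png

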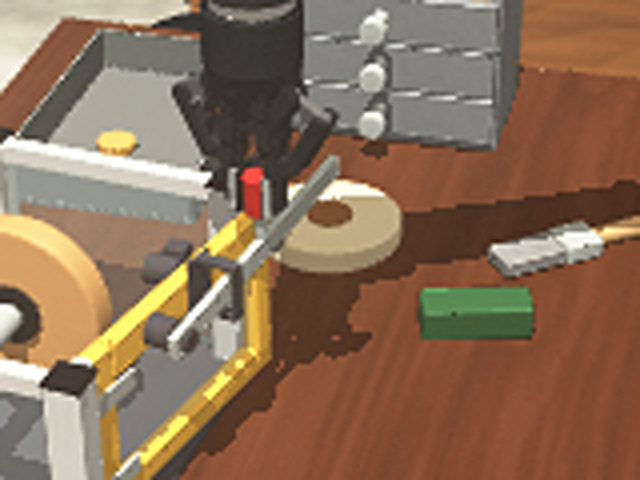

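The bar is raised, with its knob held at (253,192) in the crop, and the gate is at about 0.14 rad. I'll close it slowly past the striker.

{"api": "arm_command", "payload": {"targets": [{"fingers": 10, "slide": [0, 3.8, 0.6], "turn": [-0.027, 0, 0]}, {"fingers": 10, "slide": [0, 7.7, 1.2], "turn": [-0.047, 0, 0]}, {"fingers": 10, "slide": [0, 10.5, 1.5], "turn": [-0.06, 0, 0]}, {"fingers": 10, "slide": [0, 13.5, 1.9], "turn": [-0.077, 0, 0]}, {"fingers": 10, "slide": [0, 15.4, 2.1], "turn": [-0.087, 0, 0]}, {"fingers": 10, "slide": [0, 15.4, 2.1], "turn": [-0.087, 0, 0]}, {"fingers": 10, "slide": [0, 15.4, 2.1], "turn": [-0.087, 0, 0]}]}}

```text
time_s: 7.42
eef_pos: [0.619, -0.0749, 0.2163]
eef_rot: [0.541, 0.455, -0.541, 0.455]
wrist_force: [2.3, 4.4, -8.8]
finger_gap: 0.0213
```

```bash
python3 -c "
from h import *
est(get_state())"
```

```text
t 7.425 P [ 0.619  -0.0749  0.2163] g 0.0604 al 0.1886 F leaf x,y,z [1.6 4.7] -8.8 gap 0.0213
```

{"api": "arm_command", "payload": {"targets": [{"fingers": 10, "slide": [0.5, 0, -0.8], "turn": [0, 0, 0]}, {"fingers": 10, "slide": [1, 0, -1.7], "turn": [0, 0, 0]}, {"fingers": 10, "slide": [1, 1, -1.7], "turn": [-0.005, 0, 0]}, {"fingers": 10, "slide": [1, 2, -1.6], "turn": [-0.01, 0, 0]}, {"fingers": 10, "slide": [1, 3, -1.5], "turn": [-0.015, 0, 0]}, {"fingers": 10, "slide": [1, 3, -1.5], "turn": [-0.015, 0, 0]}, {"fingers": 10, "slide": [1, 3, -1.5], "turn": [-0.015, 0, 0]}]}}

```text
time_s: 8.3
eef_pos: [0.6216, -0.0761, 0.2155]
eef_rot: [-0.537, -0.458, 0.539, -0.459]
wrist_force: [-4.1, -5.3, 1.2]
finger_gap: 0.0213
```

```bash
python3 -c "
from h import *
est(get_state())"
```

```text
t 8.3 P [ 0.6216 -0.0761  0.2155] g 0.0459 al 0.1889 F leaf x,y,z [-3.2 -5.9] 1.2 gap 0.0213
```

{"api": "arm_command", "payload": {"targets": [{"fingers": 10, "slide": [-0.5, 0, 0.9], "turn": [0, 0, 0]}, {"fingers": 10, "slide": [-0.5, 1, 0.9], "turn": [-0.005, 0, 0]}, {"fingers": 10, "slide": [-0.5, 2, 1], "turn": [-0.01, 0, 0]}, {"fingers": 10, "slide": [-0.5, 2, 1], "turn": [-0.01, 0, 0]}, {"fingers": 10, "slide": [-0.5, 2, 1], "turn": [-0.01, 0, 0]}]}}

```text
time_s: 8.93
eef_pos: [0.6233, -0.0766, 0.2157]
eef_rot: [-0.535, -0.461, 0.537, -0.462]
wrist_force: [-3.3, -3.6, -0.0]
finger_gap: 0.0212
```

```bash
python3 -c "
from h import *
est(get_state())"
```

```text
t 8.925 P [ 0.6233 -0.0766  0.2157] g 0.0363 al 0.1888 F leaf x,y,z [-2.7 -4.1] -0.0 gap 0.0212
```

{"api": "arm_command", "payload": {"targets": [{"fingers": 10, "slide": [-0.3, 0.7, 0.6], "turn": [-0.003, 0, 0]}, {"fingers": 10, "slide": [-0.5, 1.3, 0.9], "turn": [-0.007, 0, 0]}, {"fingers": 10, "slide": [-0.5, 2, 0.9], "turn": [-0.01, 0, 0]}, {"fingers": 10, "slide": [-0.5, 2, 0.9], "turn": [-0.01, 0, 0]}, {"fingers": 10, "slide": [-0.5, 2, 0.9], "turn": [-0.01, 0, 0]}]}}

```text
time_s: 9.55
eef_pos: [0.625, -0.0771, 0.216]
eef_rot: [-0.533, -0.464, 0.534, -0.464]
wrist_force: [-4.6, -3.6, -1.3]
finger_gap: 0.0215
```

```bash
python3 -c "
from h import *
est(get_state())"
```

```text
t 9.55 P [ 0.625  -0.0771  0.216 ] g 0.027 al 0.1887 F leaf x,y,z [-4.1 -4.2] -1.3 gap 0.0215
```

{"api": "arm_command", "payload": {"targets": [{"fingers": 10, "slide": [0, 0.5, 0.2], "turn": [-0.003, 0, 0]}, {"fingers": 10, "slide": [0, 1, 0.3], "turn": [-0.005, 0, 0]}, {"fingers": 10, "slide": [0, 1.5, 0.4], "turn": [-0.008, 0, 0]}, {"fingers": 10, "slide": [0, 1.5, 0.4], "turn": [-0.008, 0, 0]}, {"fingers": 10, "slide": [0, 1.5, 0.4], "turn": [-0.008, 0, 0]}]}}

```text
time_s: 10.18
eef_pos: [0.6263, -0.0775, 0.2159]
eef_rot: [-0.531, -0.467, 0.532, -0.466]
wrist_force: [-4.8, -2.8, -1.8]
finger_gap: 0.0212
```

```bash
python3 -c "
from h import *
est(get_state())"
```

```text
t 10.175 P [ 0.6263 -0.0775  0.2159] g 0.02 al 0.1887 F leaf x,y,z [-4.4 -3.4] -1.8 gap 0.0212
```

{"api": "arm_command", "payload": {"targets": [{"fingers": 10, "slide": [0, 0.5, 0.2], "turn": [-0.003, 0, 0]}, {"fingers": 10, "slide": [0, 1, 0.3], "turn": [-0.005, 0, 0]}, {"fingers": 10, "slide": [0, 1, 0.3], "turn": [-0.005, 0, 0]}, {"fingers": 10, "slide": [0, 1, 0.3], "turn": [-0.005, 0, 0]}]}}

```text
time_s: 10.68
eef_pos: [0.6271, -0.0778, 0.2158]
eef_rot: [-0.53, -0.468, 0.531, -0.467]
wrist_force: [-4.9, -2.9, -1.4]
finger_gap: 0.021
```

```bash
python3 -c "
from h import *
est(get_state())"
```

```text
t 10.675 P [ 0.6271 -0.0778  0.2158] g 0.0153 al 0.1887 F leaf x,y,z [-4.5 -3.5] -1.4 gap 0.021
```

{"api": "arm_command", "payload": {"targets": [{"fingers": 10, "slide": [0, 0.5, 0.1], "turn": [-0.003, 0, 0]}, {"fingers": 10, "slide": [0, 1, 0.2], "turn": [-0.005, 0, 0]}, {"fingers": 10, "slide": [0, 1, 0.2], "turn": [-0.005, 0, 0]}, {"fingers": 10, "slide": [0, 1, 0.2], "turn": [-0.005, 0, 0]}]}}

```text
time_s: 11.18
eef_pos: [0.628, -0.0781, 0.2158]
eef_rot: [-0.528, -0.47, 0.53, -0.469]
wrist_force: [-5.8, -2.2, -1.3]
finger_gap: 0.0211
```

{"api": "arm_command", "payload": {"targets": [{"fingers": 10, "slide": [0, 0.5, 0.1], "turn": [-0.003, 0, 0]}, {"fingers": 10, "slide": [0, 1, 0.2], "turn": [-0.005, 0, 0]}, {"fingers": 10, "slide": [0, 1, 0.2], "turn": [-0.005, 0, 0]}, {"fingers": 10, "slide": [0, 1, 0.2], "turn": [-0.005, 0, 0]}]}}

```text
time_s: 11.68
eef_pos: [0.6289, -0.0785, 0.2158]
eef_rot: [-0.527, -0.471, 0.529, -0.47]
wrist_force: [-5.9, -2.4, -1.2]
finger_gap: 0.021
```

```bash
python3 -c "
from h import *
est(get_state())"
```

```text
t 11.675 P [ 0.6289 -0.0785  0.2158] g 0.0058 al 0.1888 F leaf x,y,z [-5.6 -3.1] -1.2 gap 0.021
```

{"api": "arm_command", "payload": {"targets": [{"fingers": 10, "slide": [0, 0.5, 0.1], "turn": [-0.003, 0, 0]}, {"fingers": 10, "slide": [0, 1, 0.2], "turn": [-0.005, 0, 0]}, {"fingers": 10, "slide": [0, 1, 0.2], "turn": [-0.005, 0, 0]}, {"fingers": 10, "slide": [0, 1, 0.2], "turn": [-0.005, 0, 0]}]}}

```text
time_s: 12.18
eef_pos: [0.6297, -0.0788, 0.2157]
eef_rot: [-0.526, -0.472, 0.528, -0.471]
wrist_force: [-5.9, -2.4, -1.8]
finger_gap: 0.021
```

{"api": "arm_command", "payload": {"targets": [{"fingers": 10, "slide": [0, 0.5, 0.1], "turn": [-0.003, 0, 0]}, {"fingers": 10, "slide": [0, 1, 0.2], "turn": [-0.005, 0, 0]}, {"fingers": 10, "slide": [0, 1, 0.2], "turn": [-0.005, 0, 0]}, {"fingers": 10, "slide": [0, 1, 0.2], "turn": [-0.005, 0, 0]}]}}

```text
time_s: 12.68
eef_pos: [0.6305, -0.079, 0.2156]
eef_rot: [-0.525, -0.474, 0.527, -0.472]
wrist_force: [-6.8, -1.9, -0.3]
finger_gap: 0.0215
```

```bash
python3 -c "
from h import *
est(get_state())"
```

```text
t 12.675 P [ 0.6305 -0.079   0.2156] g -0.0033 al 0.1889 F leaf x,y,z [-6.6 -2.6] -0.3 gap 0.0215
```

{"api": "arm_command", "payload": {"targets": [{"fingers": 10, "slide": [-0.3, 0.5, 0.1], "turn": [-0.003, 0, 0]}, {"fingers": 10, "slide": [-0.5, 1, 0.2], "turn": [-0.005, 0, 0]}, {"fingers": 10, "slide": [-0.5, 1, 0.2], "turn": [-0.005, 0, 0]}, {"fingers": 10, "slide": [-0.5, 1, 0.2], "turn": [-0.005, 0, 0]}]}}

```text
time_s: 13.18
eef_pos: [0.6313, -0.0791, 0.2159]
eef_rot: [-0.523, -0.475, 0.525, -0.474]
wrist_force: [-7.0, -2.2, -1.4]
finger_gap: 0.0211
```

{"api": "arm_command", "payload": {"targets": [{"fingers": 10, "slide": [0, 0.5, 0.1], "turn": [-0.003, 0, 0]}, {"fingers": 10, "slide": [0, 1, 0.2], "turn": [-0.005, 0, 0]}, {"fingers": 10, "slide": [0, 1, 0.2], "turn": [-0.005, 0, 0]}, {"fingers": 10, "slide": [0, 1, 0.2], "turn": [-0.005, 0, 0]}]}}

```text
time_s: 13.68
eef_pos: [0.6321, -0.0794, 0.2158]
eef_rot: [-0.522, -0.477, 0.524, -0.475]
wrist_force: [-7.4, -2.4, -2.7]
finger_gap: 0.0211
```

```bash
python3 -c "
from h import *
est(get_state())
p,d=camera('side');k=cv2.resize(p[120:240,200:360],None,fx=4,fy=4,interpolation=2);cv2.imwrite('pics/s4.png',k)"
```

```text
t 13.675 P [ 0.6321 -0.0794  0.2158] g -0.0119 al 0.1887 F leaf x,y,z [-7.1 -3.1] -2.7 gap 0.0211
```

View pics/s4.png

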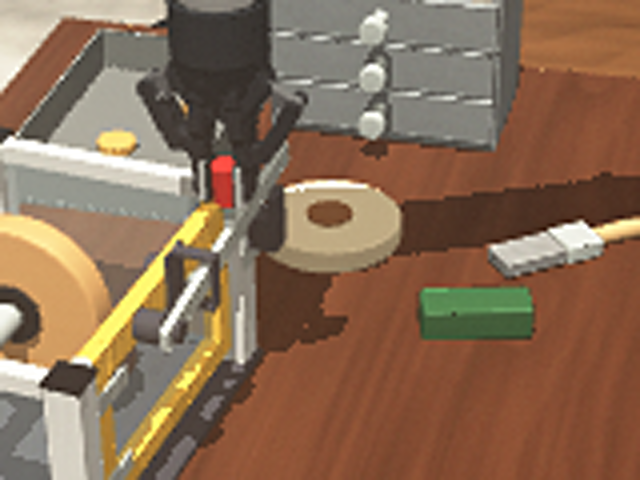

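The bar is raised over the keeper, at about (268,215) in the crop. The buffer force is about 7 N and there's no back-plate contact yet, so I'll keep feeling in small steps.

{"api": "arm_command", "payload": {"targets": [{"fingers": 10, "slide": [0, 0.5, 0.1], "turn": [-0.003, 0, 0]}, {"fingers": 10, "slide": [0, 1, 0.2], "turn": [-0.005, 0, 0]}, {"fingers": 10, "slide": [0, 1, 0.2], "turn": [-0.005, 0, 0]}, {"fingers": 10, "slide": [0, 1, 0.2], "turn": [-0.005, 0, 0]}]}}

```text
time_s: 14.22
eef_pos: [0.633, -0.0797, 0.2158]
eef_rot: [-0.521, -0.478, 0.523, -0.476]
wrist_force: [-8.4, -1.8, -1.0]
finger_gap: 0.0211
```

{"api": "arm_command", "payload": {"targets": [{"fingers": 10, "slide": [0, 0.5, 0.1], "turn": [-0.003, 0, 0]}, {"fingers": 10, "slide": [0, 1, 0.2], "turn": [-0.005, 0, 0]}, {"fingers": 10, "slide": [0, 1, 0.2], "turn": [-0.005, 0, 0]}, {"fingers": 10, "slide": [0, 1, 0.2], "turn": [-0.005, 0, 0]}]}}

```text
time_s: 14.72
eef_pos: [0.6338, -0.08, 0.2157]
eef_rot: [-0.519, -0.479, 0.522, -0.477]
wrist_force: [-7.4, -1.3, -1.7]
finger_gap: 0.0213
```

```bash
python3 -c "
from h import *
est(get_state())"
```

```text
t 14.725 P [ 0.6338 -0.08    0.2157] g -0.0209 al 0.1889 F leaf x,y,z [-7.2 -2. ] -1.7 gap 0.0213
```

{"api": "arm_command", "payload": {"targets": [{"fingers": 10, "slide": [0, 0.5, 0.1], "turn": [-0.003, 0, 0]}, {"fingers": 10, "slide": [0, 1, 0.2], "turn": [-0.005, 0, 0]}, {"fingers": 10, "slide": [0, 1, 0.2], "turn": [-0.005, 0, 0]}, {"fingers": 10, "slide": [0, 1, 0.2], "turn": [-0.005, 0, 0]}]}}

```text
time_s: 15.22
eef_pos: [0.6347, -0.0802, 0.2157]
eef_rot: [-0.518, -0.481, 0.521, -0.478]
wrist_force: [-9.0, -1.2, -1.5]
finger_gap: 0.0212
```

{"api": "arm_command", "payload": {"targets": [{"fingers": 10, "slide": [0, 0.5, 0.1], "turn": [-0.003, 0, 0]}, {"fingers": 10, "slide": [0, 1, 0.2], "turn": [-0.005, 0, 0]}, {"fingers": 10, "slide": [0, 1, 0.2], "turn": [-0.005, 0, 0]}, {"fingers": 10, "slide": [0, 1, 0.2], "turn": [-0.005, 0, 0]}]}}

```text
time_s: 15.72
eef_pos: [0.6355, -0.0805, 0.2156]
eef_rot: [-0.517, -0.482, 0.52, -0.48]
wrist_force: [-10.2, -3.3, -1.8]
finger_gap: 0.0213
```

```bash
python3 -c "
from h import *
est(get_state())"
```

```text
t 15.725 P [ 0.6355 -0.0805  0.2156] g -0.0302 al 0.189 F leaf x,y,z [-9.9 -4.2] -1.8 gap 0.0213
```

{"api": "arm_command", "payload": {"targets": [{"fingers": 10, "slide": [0, 0.4, 0.1], "turn": [-0.002, 0, 0]}, {"fingers": 10, "slide": [0, 0.8, 0.1], "turn": [-0.004, 0, 0]}, {"fingers": 10, "slide": [0, 0.8, 0.1], "turn": [-0.004, 0, 0]}, {"fingers": 10, "slide": [0, 0.8, 0.1], "turn": [-0.004, 0, 0]}]}}

```text
time_s: 16.23
eef_pos: [0.6362, -0.0807, 0.2156]
eef_rot: [-0.516, -0.483, 0.519, -0.481]
wrist_force: [-10.5, -1.3, -0.8]
finger_gap: 0.0211
```

{"api": "arm_command", "payload": {"targets": [{"fingers": 10, "slide": [0, 0.4, 0.1], "turn": [-0.002, 0, 0]}, {"fingers": 10, "slide": [0, 0.8, 0.1], "turn": [-0.004, 0, 0]}, {"fingers": 10, "slide": [0, 0.8, 0.1], "turn": [-0.004, 0, 0]}, {"fingers": 10, "slide": [0, 0.8, 0.1], "turn": [-0.004, 0, 0]}]}}

```text
time_s: 16.73
eef_pos: [0.6369, -0.0809, 0.2156]
eef_rot: [-0.515, -0.484, 0.518, -0.482]
wrist_force: [-8.8, -1.8, -2.1]
finger_gap: 0.0214
```

```bash
python3 -c "
from h import *
est(get_state())"
```

```text
t 16.725 P [ 0.6369 -0.0809  0.2156] g -0.0375 al 0.189 F leaf x,y,z [-8.6 -2.5] -2.1 gap 0.0214
```

{"api": "arm_command", "payload": {"targets": [{"fingers": 10, "slide": [0, 0.4, 0.1], "turn": [-0.002, 0, 0]}, {"fingers": 10, "slide": [0, 0.8, 0.1], "turn": [-0.004, 0, 0]}, {"fingers": 10, "slide": [0, 0.8, 0.1], "turn": [-0.004, 0, 0]}, {"fingers": 10, "slide": [0, 0.8, 0.1], "turn": [-0.004, 0, 0]}]}}

```text
time_s: 17.23
eef_pos: [0.6371, -0.081, 0.2155]
eef_rot: [-0.514, -0.486, 0.517, -0.482]
wrist_force: [-12.1, -1.8, 0.3]
finger_gap: 0.0212
```

{"api": "arm_command", "payload": {"targets": [{"fingers": 10, "slide": [0, 0.4, 0.1], "turn": [-0.002, 0, 0]}, {"fingers": 10, "slide": [0, 0.8, 0.1], "turn": [-0.004, 0, 0]}, {"fingers": 10, "slide": [0, 0.8, 0.1], "turn": [-0.004, 0, 0]}, {"fingers": 10, "slide": [0, 0.8, 0.1], "turn": [-0.004, 0, 0]}]}}

```text
time_s: 17.73
eef_pos: [0.6371, -0.0809, 0.2155]
eef_rot: [-0.512, -0.487, 0.517, -0.483]
wrist_force: [-14.8, -1.5, 1.1]
finger_gap: 0.0211
```

```bash
python3 -c "
from h import *
est(get_state())"
```

```text
t 17.725 P [ 0.6371 -0.0809  0.2155] g -0.0387 al 0.1889 F leaf x,y,z [-14.7  -2.6] 1.1 gap 0.0211
```

The back plate is felt: the knob stopped at x=0.6371 while the force rose from about 9 N to 14.8 N. I'll back off to mid-notch.

{"api": "arm_command", "payload": {"targets": [{"fingers": 10, "slide": [0, -1, -0.1], "turn": [0.005, 0, 0]}, {"fingers": 10, "slide": [0, -2, -0.2], "turn": [0.01, 0, 0]}, {"fingers": 10, "slide": [0, -3.2, -0.4], "turn": [0.016, 0, 0]}, {"fingers": 10, "slide": [0, -3.2, -0.4], "turn": [0.016, 0, 0]}, {"fingers": 10, "slide": [0, -3.2, -0.4], "turn": [0.016, 0, 0]}]}}

```text
time_s: 18.35
eef_pos: [0.6352, -0.0803, 0.2156]
eef_rot: [-0.517, -0.483, 0.52, -0.48]
wrist_force: [-9.8, -1.1, -1.4]
finger_gap: 0.0212
```

```bash
python3 -c "
from h import *
est(get_state())"
```

```text
t 18.35 P [ 0.6352 -0.0803  0.2156] g -0.0286 al 0.1888 F leaf x,y,z [-9.6 -1.9] -1.4 gap 0.0212
```

{"api": "arm_command", "payload": {"targets": [{"fingers": 10, "slide": [2.5, 0.2, 1.6], "turn": [0, 0, 0]}, {"fingers": 10, "slide": [5, 0.2, 3], "turn": [0, 0, 0]}, {"fingers": 10, "slide": [7.6, 0.2, 4.4], "turn": [0, 0, 0]}, {"fingers": 10, "slide": [10.3, 0.2, 5.7], "turn": [0, 0, 0]}, {"fingers": 10, "slide": [10.3, 0.2, 5.7], "turn": [0, 0, 0]}, {"fingers": 10, "slide": [10.3, 0.2, 5.7], "turn": [0, 0, 0]}]}}

```text
time_s: 19.1
eef_pos: [0.6353, -0.0859, 0.2058]
eef_rot: [-0.517, -0.482, 0.52, -0.48]
wrist_force: [-10.7, -1.7, 0.7]
finger_gap: 0.0212
```

```bash
python3 -c "
from h import *
est(get_state())"
```

```text
t 19.1 P [ 0.6353 -0.0859  0.2058] g -0.0313 al 0.1943 F leaf x,y,z [-10.5  -2.5] 0.7 gap 0.0212
```

{"api": "arm_command", "payload": {"targets": [{"fingers": 10, "slide": [1.5, -0.1, 0.7], "turn": [0, 0, 0]}, {"fingers": 10, "slide": [3, -0.2, 1.4], "turn": [0, 0, 0]}, {"fingers": 10, "slide": [4.2, -0.3, 1.9], "turn": [0, 0, 0]}, {"fingers": 10, "slide": [4.2, -0.3, 1.9], "turn": [0, 0, 0]}, {"fingers": 10, "slide": [4.2, -0.3, 1.9], "turn": [0, 0, 0]}]}}

```text
time_s: 19.73
eef_pos: [0.6351, -0.0878, 0.2017]
eef_rot: [-0.517, -0.482, 0.52, -0.48]
wrist_force: [-8.3, -0.7, 0.6]
finger_gap: 0.0215
```

```bash
python3 -c "
from h import *
est(get_state())"
```

```text
t 19.725 P [ 0.6351 -0.0878  0.2017] g -0.0312 al 0.1962 F leaf x,y,z [-8.2 -1.4] 0.6 gap 0.0215
```

{"api": "arm_command", "payload": {"targets": [{"fingers": 10, "slide": [0.7, 0, 0.3], "turn": [0, 0, 0]}, {"fingers": 10, "slide": [1.3, 0, 0.5], "turn": [0, 0, 0]}, {"fingers": 10, "slide": [1.3, 0, 0.5], "turn": [0, 0, 0]}, {"fingers": 10, "slide": [1.3, 0, 0.5], "turn": [0, 0, 0]}]}}

```text
time_s: 20.23
eef_pos: [0.6351, -0.088, 0.2014]
eef_rot: [-0.517, -0.482, 0.519, -0.48]
wrist_force: [-11.7, -1.5, 5.7]
finger_gap: 0.0216
```

{"api": "arm_command", "payload": {"targets": [{"fingers": 10, "slide": [0.5, 0, 0.2], "turn": [0, 0, 0]}, {"fingers": 10, "slide": [1, 0, 0.4], "turn": [0, 0, 0]}, {"fingers": 10, "slide": [1, 0, 0.4], "turn": [0, 0, 0]}, {"fingers": 10, "slide": [1, 0, 0.4], "turn": [0, 0, 0]}]}}

```text
time_s: 20.72
eef_pos: [0.6352, -0.088, 0.2013]
eef_rot: [-0.517, -0.482, 0.519, -0.48]
wrist_force: [-13.6, -1.2, 10.8]
finger_gap: 0.021
```

```bash
python3 -c "
from h import *
est(get_state())"
```

```text
t 20.725 P [ 0.6352 -0.088   0.2013] g -0.0316 al 0.1964 F leaf x,y,z [-13.5  -2.3] 10.8 gap 0.021
```

The bar rests on the notch floor at z=0.2014, where level is expected. I'll relax the press, let the bar settle against the striker, then release.

{"api": "arm_command", "payload": {"targets": [{"fingers": 10, "slide": [-1, -0.5, 0], "turn": [0, 0, 0]}, {"fingers": 10, "slide": [-2, -1, 0], "turn": [0, 0, 0]}, {"fingers": 10, "slide": [-2, -2, 0], "turn": [0, 0, 0]}, {"fingers": 10, "slide": [-2, -3, 0], "turn": [0, 0, 0]}, {"fingers": 10, "slide": [-2, -3, 0], "turn": [0, 0, 0]}, {"fingers": 10, "slide": [-2, -3, 0], "turn": [0, 0, 0]}]}}

```text
time_s: 21.48
eef_pos: [0.6333, -0.0874, 0.2016]
eef_rot: [-0.518, -0.482, 0.518, -0.48]
wrist_force: [-5.7, 0.4, -1.3]
finger_gap: 0.0213
```

```bash
python3 -c "
from h import *
est(get_state())"
```

```text
t 21.475 P [ 0.6333 -0.0874  0.2016] g -0.0216 al 0.1963 F leaf x,y,z [-5.7 -0.1] -1.3 gap 0.0213
```

{"api": "arm_command", "payload": {"targets": [{"fingers": 10, "slide": [0, -1, 0], "turn": [0, 0, 0]}, {"fingers": 10, "slide": [0, -1, 0], "turn": [0, 0, 0]}, {"fingers": 40, "slide": [0, -1, 0], "turn": [0, 0, 0]}, {"fingers": 60, "slide": [0, -1, 0], "turn": [0, 0, 0]}, {"fingers": 85, "slide": [0, -1, 0], "turn": [0, 0, 0]}, {"fingers": 85, "slide": [0, -1, 0], "turn": [0, 0, 0]}, {"fingers": 85, "slide": [0, -1, 0], "turn": [0, 0, 0]}, {"fingers": 85, "slide": [0, -1, 0], "turn": [0, 0, 0]}]}}

```text
time_s: 22.48
eef_pos: [0.6332, -0.0888, 0.202]
eef_rot: [0.518, 0.481, -0.518, 0.481]
wrist_force: [-0.3, 0.2, -0.2]
finger_gap: 0.0851
```

{"api": "arm_command", "payload": {"targets": [{"fingers": 85, "slide": [-15, -1, 0], "turn": [0, 0, 0]}, {"fingers": 85, "slide": [-35, -1, 0], "turn": [0, 0, 0]}, {"fingers": 85, "slide": [-60, -1, 0], "turn": [0, 0, 0]}, {"fingers": 85, "slide": [-90, -1, 0], "turn": [0, 0, 0]}, {"fingers": 85, "slide": [-120, -30, 0], "turn": [0, 0, 0]}, {"fingers": 85, "slide": [-120, -60, 0], "turn": [0, 0, 0]}, {"fingers": 85, "slide": [-120, -90, 0], "turn": [0, 0, 0]}, {"fingers": 85, "slide": [-120, -90, 0], "turn": [0, 0, 0]}, {"fingers": 85, "slide": [-120, -90, 0], "turn": [0, 0, 0]}]}}

```text
time_s: 23.6
eef_pos: [0.5442, -0.082, 0.3233]
eef_rot: [0.519, 0.48, -0.518, 0.482]
wrist_force: [0.4, -0.2, 0.3]
finger_gap: 0.0852
```

Run:
```python
from h import *
s=get_state();print(s["time_s"],s["eef_pos"],s["wrist_force"])
p,_=camera("side");t,_=camera("top")
a=redc(t,(280,120,350,200));b=redc(p,(230,140,310,200));print(a,b)
if a and b:
    K,e=tri(a[0][0],b[0][0]);print(K,e,where(K),"exp",knob(0,0),knob(-.03,0),knob(-.03,.1))
k=np.hstack([cv2.resize(p[120:240,200:300],None,fx=4,fy=4,interpolation=2),cv2.resize(t[110:230,260:360],None,fx=4,fy=4,interpolation=2)])
cv2.imwrite("pics/f.png",k)
```

```text
23.6 [ 0.54415269 -0.08204448  0.32331193] [ 0.43937945 -0.24055468  0.26851465]
[] [(array([256.54666667, 167.45333333]), array([23, 22,  8, 12, 75], dtype=int32))]
```

View pics/f.png

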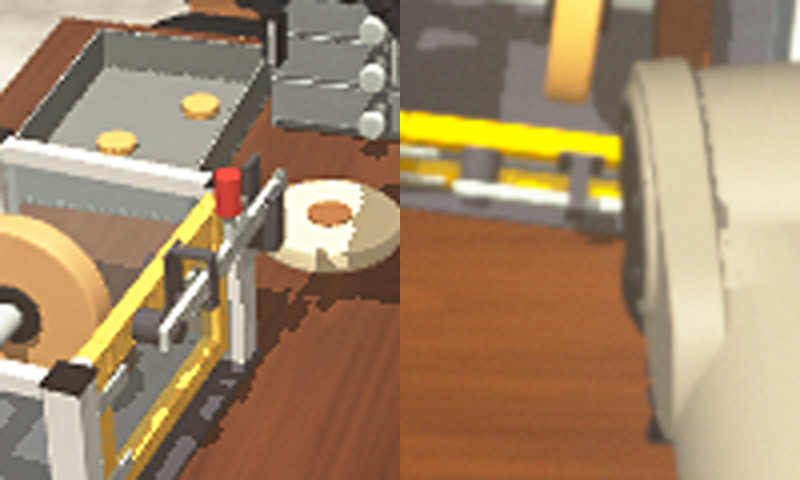

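The gate stays closed with the bar in the keeper, and the knob is upright at (229,192) in the left crop. The arm hides the top view, so I'll move it aside and check the level.

{"api": "arm_command", "payload": {"targets": [{"fingers": 85, "slide": [0, -30, 50], "turn": [0, 0, 0]}, {"fingers": 85, "slide": [0, -40, 100], "turn": [0, 0, 0]}, {"fingers": 85, "slide": [0, -50, 150], "turn": [0, 0, 0]}, {"fingers": 85, "slide": [0, -50, 200], "turn": [0, 0, 0]}, {"fingers": 85, "slide": [0, -60, 250], "turn": [0, 0, 0]}, {"fingers": 85, "slide": [0, -60, 300], "turn": [0, 0, 0]}, {"fingers": 85, "slide": [0, -60, 300], "turn": [0, 0, 0]}, {"fingers": 85, "slide": [0, -60, 300], "turn": [0, 0, 0]}, {"fingers": 85, "slide": [0, -60, 300], "turn": [0, 0, 0]}]}}

```text
time_s: 24.82
eef_pos: [0.462, -0.3752, 0.3221]
eef_rot: [0.518, 0.482, -0.518, 0.481]
wrist_force: [0.3, -0.3, 0.7]
finger_gap: 0.0852
```

Run:
```python
from h import *
s=get_state();print(s["time_s"],s["eef_pos"],s["wrist_force"])
p,_=camera("side");t,_=camera("top")
a=redc(t,(280,120,350,200));b=redc(p,(230,140,310,200));print(a,b)
if a and b:
    K,e=tri(a[0][0],b[0][0]);print(K,e,where(K),"exp level",knob(-.025,0),"0.1:",knob(-.025,.1))
k=cv2.resize(t[40:240,230:450],None,fx=3,fy=3,interpolation=2)
cv2.imwrite("pics/f2.png",k)
```

```text
24.825 [ 0.46199965 -0.37516193  0.32207584] [ 0.26741654 -0.27868262  0.65997579]
[(array([326.48571429, 158.18571429]), array([43, 34,  9, 10, 70], dtype=int32))] [(array([256.54666667, 167.45333333]), array([23, 22,  8, 12, 75], dtype=int32))]
[ 0.63205875 -0.08853154  0.22114466] 0.002130562499542528 (np.float64(-0.014089832940173519), np.float64(0.20078695103752692)) exp level [ 0.63359756 -0.09128076  0.2175    ] 0.1: [ 0.6340952  -0.08546125  0.22921773]
```

View pics/f2.png

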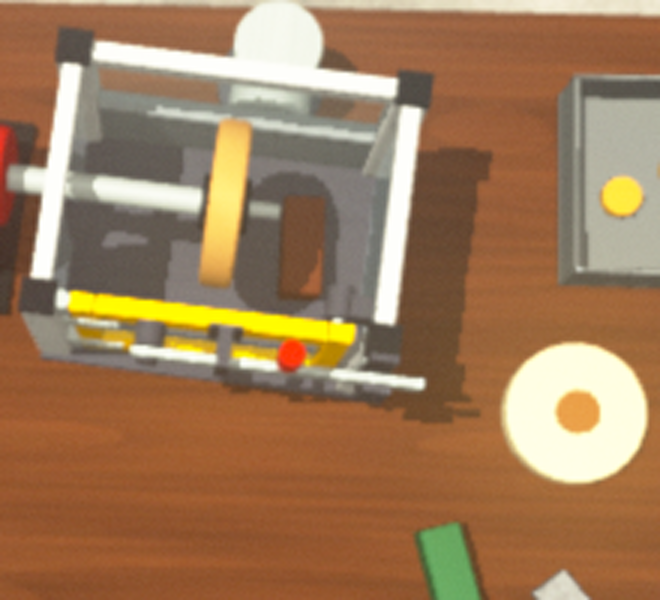

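The camera puts the knob at z≈0.221, level within its error. To rule out the bar sticking just off the floor, I'll press lightly on the knob's top with shut fingers. That also gives its height.

{"api": "arm_command", "payload": {"targets": [{"fingers": 0, "slide": [0, 10, -60], "turn": [0, 0, 0]}, {"fingers": 0, "slide": [0, 10, -120], "turn": [0, 0, 0]}, {"fingers": 0, "slide": [0, 20, -180], "turn": [0, 0, 0]}, {"fingers": 0, "slide": [0, 40, -240], "turn": [0, 0, 0]}, {"fingers": 0, "slide": [0, 70, -290], "turn": [0, 0, 0]}, {"fingers": 0, "slide": [0, 110, -300], "turn": [0, 0, 0]}, {"fingers": 0, "slide": [0, 150, -300], "turn": [0, 0, 0]}, {"fingers": 0, "slide": [0, 150, -300], "turn": [0, 0, 0]}, {"fingers": 0, "slide": [0, 150, -300], "turn": [0, 0, 0]}, {"fingers": 0, "slide": [30, 150, -300], "turn": [0, 0, 0]}, {"fingers": 0, "slide": [60, 150, -300], "turn": [0, 0, 0]}, {"fingers": 0, "slide": [75, 150, -300], "turn": [0, 0, 0]}, {"fingers": 0, "slide": [80, 150, -300], "turn": [0, 0, 0]}, {"fingers": 0, "slide": [80, 150, -300], "turn": [0, 0, 0]}, {"fingers": 0, "slide": [80, 150, -300], "turn": [0, 0, 0]}]}}

```text
time_s: 26.8
eef_pos: [0.6337, -0.0887, 0.2432]
eef_rot: [0.519, 0.48, -0.518, 0.481]
wrist_force: [-0.4, -0.3, 0.6]
finger_gap: -0.0001
```

{"api": "arm_command", "payload": {"targets": [{"fingers": 0, "slide": [2, 0, 0], "turn": [0, 0, 0]}, {"fingers": 0, "slide": [4, 0, 0], "turn": [0, 0, 0]}, {"fingers": 0, "slide": [6, 0, 0], "turn": [0, 0, 0]}, {"fingers": 0, "slide": [7, 0, 0], "turn": [0, 0, 0]}, {"fingers": 0, "slide": [7, 0, 0], "turn": [0, 0, 0]}, {"fingers": 0, "slide": [7, 0, 0], "turn": [0, 0, 0]}]}}

```text
time_s: 27.55
eef_pos: [0.6331, -0.0889, 0.2351]
eef_rot: [-0.518, -0.481, 0.518, -0.481]
wrist_force: [-1.1, 0.8, 2.1]
finger_gap: 0.0
```

{"api": "arm_command", "payload": {"targets": [{"fingers": 0, "slide": [1, 0, 0], "turn": [0, 0, 0]}, {"fingers": 0, "slide": [1.5, 0, 0], "turn": [0, 0, 0]}, {"fingers": 0, "slide": [1.5, 0, 0], "turn": [0, 0, 0]}, {"fingers": 0, "slide": [1.5, 0, 0], "turn": [0, 0, 0]}]}}

```text
time_s: 28.05
eef_pos: [0.6332, -0.0889, 0.2351]
eef_rot: [-0.518, -0.48, 0.518, -0.481]
wrist_force: [-5.7, -0.2, 11.4]
finger_gap: -0.0
```

The knob's top is solid at z=0.2351, and a level bar should give 0.235. I'll retreat and hand in.

{"api": "arm_command", "payload": {"targets": [{"fingers": 0, "slide": [-15, 0, 0], "turn": [0, 0, 0]}, {"fingers": 0, "slide": [-45, 0, 0], "turn": [0, 0, 0]}, {"fingers": 0, "slide": [-85, 0, 0], "turn": [0, 0, 0]}, {"fingers": 0, "slide": [-90, -40, 10], "turn": [0, 0, 0]}, {"fingers": 0, "slide": [-90, -90, 50], "turn": [0, 0, 0]}, {"fingers": 0, "slide": [-90, -120, 100], "turn": [0, 0, 0]}, {"fingers": 0, "slide": [-90, -140, 150], "turn": [0, 0, 0]}, {"fingers": 0, "slide": [-90, -150, 210], "turn": [0, 0, 0]}, {"fingers": 0, "slide": [-90, -150, 260], "turn": [0, 0, 0]}, {"fingers": 0, "slide": [-90, -150, 300], "turn": [0, 0, 0]}, {"fingers": 0, "slide": [-90, -150, 300], "turn": [0, 0, 0]}, {"fingers": 0, "slide": [-90, -150, 300], "turn": [0, 0, 0]}]}}

```text
time_s: 29.55
eef_pos: [0.4616, -0.3756, 0.3237]
eef_rot: [0.519, 0.481, -0.518, 0.481]
wrist_force: [0.2, 0.7, 0.3]
finger_gap: -0.0003
```

Run:
```python
from h import *
p,_=camera("side");t,_=camera("top")
a=redc(t,(280,120,350,200));b=redc(p,(230,140,310,200));print(a[0][0],b[0][0],tri(a[0][0],b[0][0]))
s=get_state();print(s["time_s"],s["wrist_force"]);close_job()
```

```text
[326.61111111 158.08333333] [256.45454545 167.62337662] (array([ 0.63250678, -0.08892259,  0.22025437]), np.float64(0.0021430219980377346))
29.65 [ 0.06429834  0.00983729 -0.845508  ]
the job is handed in; nothing more can be done
```

The gate is shut and latched: the drop bar lies level in the keeper's notch and held the gate after I let go. I handed the job in at 29.7 s of the 64 s allowed.

- **Closing:** I gripped the red knob, lifted the bar, and swung the gate shut with the bar raised over the striker. I then fed it in about 1 mm at a time against the spring buffer.
- **Feeling for the keeper:** The gate stopped on the keeper's back plate, with the force rising from about 9 N to 14.8 N. I backed off to mid-notch before lowering the bar.
- **Seating the bar:** The bar met the notch floor at the expected height, with up to 11 N of downward press. I eased it against the striker and released it.

**Last checks:**
- **Level:** A light press with shut fingers, about 11 N, found the knob's top solid at 235.1 mm; a level bar should give 235 mm.
- **Holding:** The knob stayed within about 1 mm in the camera between release and hand-in, with the robot clear of the scene.
- **Disagreements:** The camera put the knob at 220–221 mm against 217.5 mm expected, with the two views 2 mm apart. I trusted the touch reading. The gate angle read about −0.02 to −0.03 rad from the arm and −0.014 from the camera, which fits a keeper set further in than its mark.
- **Other objects:** I did not measure them. The brown bar, buff disc and green bar looked unmoved in the last top view, and the arm passed clear of the rest.

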